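Stow the capsule plate in the steel case with the folding lid stay

TASK

Put the capsule plate away in the lidded steel case: raise the lid until its folding stay locks and the lid stands open by itself, take the plate out of the white bench stand and slide it fully home in the slanting sleeve inside the case. Then release the stay by lifting its knee by the side grip so that it folds towards the front, and bring the lid fully shut with the plate inside. Leave the other things on the bench where they are.

Things in the scene. Friction and masses are not known exactly. Their poses are not given: they have to be found in the camera images.
- case: Fixed stainless steel case, 170 mm front to back (x), 210 mm wide (y), 105 mm high, walls 4 mm; origin at the centre of its underside, its x axis points from the front to the rear. The lid hinges on the rear top edge (x = +85 mm, z = 105 mm); the stay is outside the -y side.
- lid (a joint): Lid angle in rad: 0 shut, grows as it opens. The stay goes straight at 1.135 (the highest the lid can go) and, locked, holds the lid at 1.08. Without a locked stay the lid falls shut, braked by a damped hinge. Lid 0.5 kg, 5 mm thick, about 3 N at the grip to raise it.
- lid_hinge (a point): Middle of the lid's hinge line (which runs along the case's y axis). It belongs to the lid and turns with it; its position does not change.
- lid_grip (a point): Middle of the lid's grip: a round steel bar 10 mm thick, 100 mm long along the case's y axis, 40 mm in front of the lid's front edge and level with it (210 mm from the hinge; 110 mm above the bench when shut; moves with the lid). Only its ends are joined to the lid.
- knee (a joint): Opening of the stay's knee in rad: 0 folded (lid shut), 2.62 links straight, 3.12 locked over centre against its stop, the knee then sagging to the rear. A light spring moves it from straight on to locked. To unlock, pull the knee up and to the front through straight (about 4 N; the lid rises 3 degrees on the way); below about 2.1 the lid's weight goes on folding it.
- knee_grip (a point): Middle of the knee's grip, a round steel bar 14 mm thick that sticks out 60 mm from the stay along the case's -y (this point is 47 mm outside the side wall; a 20 mm disc ends it). Runs on an arc of 76 mm about stay_pivot, over the top to the front: in the case's frame x = +15, z = 127 mm locked; x = +1, z = 139 straight; x = -93, z = 129 lid shut.
- stay_pivot (a point): Point on the axis of the stay's lower pivot, at the same y as knee_grip; x = -40 mm, z = 75 mm in the case's frame. The axis runs along the case's y axis.
- plate_mid (a point): Centre of the capsule plate: a loose aluminium plate with rows of holes, 14 mm thick (its x), 130 mm wide (its y), 90 mm high (its z), 0.17 to 0.35 kg. It starts upright in the stand, its lower edge 12 mm above the bench. It may go into the sleeve either way round, but with its 130 mm edges lying along the case's y axis.
- sleeve_home (a point): Centre of the plate when fully home in the sleeve inside the case. Its z axis is the way out, leaning 35 degrees from vertical towards the case's front; y runs along the case's y, x across the plate's thickness. Sleeve 17 x 134 mm inside, 38 mm deep plus an 8 mm flared mouth: the seated plate's upper 44 mm stays free to hold, its top edge 12 mm below the rim; a gripper tilted this way fits.
- stand: Fixed white bench stand for the plate, 90 x 170 mm foot 12 mm thick, rails up to 42 mm above the bench; origin at the centre of its underside, the plate stands across its middle, 130 mm edge along its y. It is to the left or to the right of the case.
- balance: Fixed white bench balance, 200 x 150 x 58 mm, on the side of the case where the stand is not; origin at the centre of its underside. Not needed.
- amber_bottle: Loose amber bottle, 52 mm across, 115 mm high; origin at its underside. Leave it.
- tub: Loose white lidded jar, 84 mm across, 75 mm high; origin at its underside. Leave it.
- small_tub: Loose white tub, 60 mm across, 60 mm high, in front; origin at its underside. Leave it.
- carton: Loose paper carton, 75 x 110 x 50 mm, in front; origin at the centre of its underside. Leave it.
- spatula: Loose flat steel spatula, 175 mm long, 5 mm thick, in front; origin at the middle of its handle, underside. Leave it.
Things that resemble listed ones, but are neither listed nor needed, are in the scene too. Leave any orange or purple look-alike of the stand alone.

How it is judged (in metres and radians):
On the way, in this order (a step that is already met when the one before it is completed fails the run):
1. the lid is raised until the stay has locked, and stands open by itself, let go (value of joint lid above 1 rad and value of joint knee above 2.95 rad and contact force between the fingers and anything else below 0.5 N), for 0.3 s.
2. the plate is lifted clear out of its stand (z of plate_mid in the frame of stand above 0.1 m), for 0.1 s.
3. the plate is home in the sleeve and let go, the lid still standing on its locked stay (distance between plate_mid and sleeve_home below 0.006 m and angle between the z axis of plate_mid and the z axis of sleeve_home, either way round below 0.09 rad and angle between the y axis of plate_mid and the y axis of sleeve_home, either way round below 0.09 rad and value of joint knee above 2.95 rad and contact force between the fingers and anything else below 0.5 N), for 0.2 s.
4. the knee of the stay is lifted through straight and folded (value of joint knee below 2 rad), for 0.1 s.
At the end, for the whole second after the job is handed in: The lid is shut (lid below 0.03 rad, knee folded below 0.1 rad) and the plate is in the sleeve inside, its centre within 6 mm of sleeve_home and its axes within 5 degrees (value of joint lid below 0.03 rad and value of joint knee below 0.1 rad and distance between plate_mid and sleeve_home below 0.006 m and angle between the z axis of plate_mid and the z axis of sleeve_home, either way round below 0.09 rad and angle between the y axis of plate_mid and the y axis of sleeve_home, either way round below 0.09 rad); the robot touches nothing.
It fails at once if a bystander is moved by more than 30 mm (distance of any of amber_bottle, tub, small_tub, carton, spatula from where it was at the start of the episode above 0.03 m).
It also fails if it takes over 67 s, if anything falls off the work surface, if the arm or the gripper's body presses on something with over 40 N, if the wrist force passes 120 N, or if a joint passes its speed limit or range.

ROBOT

A 6-joint arm with a two-finger parallel gripper is mounted at the origin on the work surface. World frame = base frame: x ahead of the robot, y to its left, z up, the work surface at z = 0. Lengths are in mm, angles in rad, forces in N, time in s.
With the tool pointing down it reaches from about 300 to 775 mm from the base axis. Payload 14.6 kg.
Tool frame: the origin (TCP) lies where the fingers leave the gripper's body, on its centre line; the fingertips stand 97 mm ahead of it and the grasp point (between the pads) lies ahead of it (grip_depth is the z of the grasp point in the tool frame, in mm); z points along the fingers, y is the line along which they close (so a half turn about z gives the same grasp; the last joint's range is limited). The gripper opens to 94 mm and grips with 3 to 60 N. Pads are 16 mm wide; open, the fingers measure 119 mm over their backs; the gripper's body (75 mm by 177 mm) begins 78 mm behind the grasp point.
Start: joints at [-1.275, 0.3, 1.521, -0, 1.321, -0.067], TCP at [195.184, -514.192, 302.646] pointing down, gripper open.
Joint ranges: [-3.03, 3.03], [-0.79, 2.21], [0.23, 2.52], [-1.04, 4.18], [0, 3.07], [-2.55, 2.55]. Speed limits (rad/s): [2.22, 2.22, 2.57, 3.14, 3.14, 3.14].

INTERFACE

Orientations are given as [roll, pitch, yaw] about the fixed x, y, z axes, in that order (R = Rz(yaw) Ry(pitch) Rx(roll)).
In Python, from cell import read_state, camera, sign_off, regions_of, spot_point, grip_depth gives the robot as it stands. The module is installed in compiled form; this text tells all that it offers.
- The arm moves only by the tool send_rows, never from a script. Its argument "series" is a list of rows, each a list of 3 entries, a list of its own where there are three numbers: the shift along the world's x, y, z in mm, then the turn about the world's z in degrees, then the closure, from -1 (fully open) to 1 (shut), so that 0 is half open. A call has 1 to 12 rows; each row shifts and turns the commanded pose from where the row before left it; what a row does not reach is not made up. A row lasts 1/10 s, in which the tool goes at most 50 mm and 8.59 degrees, less where a joint would pass 70% of its speed; a pose out of reach is approached as far as the arm can. A call is refused whole if a number of a shift passes 50 or a number of a turn 8.59, either way. A call with a gripper value outside its range is refused whole. The fingers move at their own pace and stop on an object; "squeeze" is the grip in N (left out, the last holds). Time passes only in rows, so rows that do not move let the fingers close. It gives the time, the measured TCP pose, the force, the opening and the grip force at its end, in the units of the state.
- read_state(): the state, without advancing time (a new reading comes with each control period).
- camera(name): name is "scene" or "top"; returns a dict with "color" (400x640x3 uint8, blue, green, red), "fx", "fy", "cx", "cy" (pixels), "dist" ([k1, k2, p1, p2, k3] as OpenCV has them; the pictures are not rectified), "camera_from_world" (4x4, takes a point from world to camera coordinates). Camera axes: x right, y down, z forward; pixel columns grow to the right and rows downward; lengths in mm; the calibration is good to about 2 mm. A picture is of the moment at which its call begins. There is no depth.
- sign_off(): hands the job in; it is judged then, once.
Trained networks look in a picture, given as the dict that the camera call returned (one of the last four; its "shot" number tells which), for a name from the list of things; names that differ only in an ending like _2 or _b are one class to them, and where a whole thing is asked for, a point or a joint stands for the part that bears it (a point fixed in the world has none). Each returns a list of dicts, best first, with "confidence" (0 to 1); they miss things now and then, are a little off and sometimes report something else, mostly with a low value. They report only what shows in the picture. A call takes as long as a camera call. They do not tell look-alikes from the thing itself.
- regions_of(thing, picture): "mask" (400x640 bool, what is visible of it).
- spot_point(thing, picture): "point" ([x, y, z] in mm, in the coordinates of the camera as it stood for that picture, good to about 4 mm: a listed point, or the origin of a listed thing).
The state is a dict: "clock": time; "joints": joint angles; "qd": joint speeds; "effort": joint torques, N m; "eef_pos": TCP position; "eef_rot": TCP orientation; "wrist_force": force on the tool from outside, world axes, zero at the start; "moment": the same for the moment, N m; "finger_gap": finger opening in mm; "finger_force": force on a finger pad.
Only numpy, scipy, OpenCV 4.12 (cv2) and the standard library are available. Lean on these libraries where they do the work, as an engineer would, in place of code of your own. Each camera call takes 0.05 s, during which the arm holds its last target. There are 200 camera calls.

## Working session

There is one attempt and no reset: what is moved stays moved. The work goes in short steps, Python scripts to look and compute and a tool call to move; the robot and the scene stay as the last step left them, time stands still between calls to the robot, and variables do not carry over. Pictures are saved under pics/ and viewed, at most 10 in all, crops included, and the job is handed in when it is done.

Besides the shell and the picture viewer there is one more tool, called in YAML: its name, and indented under it one key for each argument. send_rows: Moves the arm, as the interface text tells. Its arguments: {"type":"object","properties":{"series":{"type":"array"},"squeeze":{"type":"number"}},"required":["series"]}

```bash
mkdir -p pics
cat > h.py <<'E'
import numpy as np,cv2
from cell import *
def w(p,pic):
    T=np.array(pic["camera_from_world"]);return (np.linalg.inv(T)@np.r_[p,1])[:3]
def px(P,pic):
    T=np.array(pic["camera_from_world"])
    K=np.array([[pic["fx"],0,pic["cx"]],[0,pic["fy"],pic["cy"]],[0,0,1.]])
    return cv2.projectPoints(np.atleast_2d(np.array(P,float)),cv2.Rodrigues(T[:3,:3])[0],T[:3,3],K,np.array(pic["dist"],float))[0][:,0]
E
python3 - <<'E'
from h import *
s=read_state();print({k:np.round(v,3) for k,v in s.items()},grip_depth)
for n in("scene","top"):
    c=camera(n);cv2.imwrite(f"pics/{n}0.png",c["color"])
    T=np.linalg.inv(c["camera_from_world"]);print(n,T[:3,3].round(),T[:3,2].round(2),c["fx"])
    for t in["case","lid_hinge","lid_grip","knee_grip","stay_pivot","plate_mid","stand","sleeve_home","balance","amber_bottle","tub","small_tub","carton","spatula"]:
        print(t,[(round(d["confidence"],2),w(d["point"],c).round().tolist()) for d in spot_point(t,c)[:3]])
E
```

```text
{'clock': np.float64(0.0), 'joints': array([-1.275,  0.3  ,  1.522, -0.   ,  1.321, -0.067]), 'qd': array([ 0.001,  0.001, -0.   ,  0.   ,  0.001, -0.001]), 'effort': array([ 0.0000e+00, -5.3180e+01, -3.5274e+01,  7.1000e-02,  2.4000e-02,
       -0.0000e+00]), 'eef_pos': array([ 195.131, -514.061,  302.082]), 'eef_rot': array([-3.14 , -0.   ,  0.363]), 'wrist_force': array([-0.933, -0.184,  0.218]), 'moment': array([ 0.025, -0.022,  0.005]), 'finger_force': np.float64(0.0), 'finger_gap': np.float64(93.815)} 78.39999999999999
scene [ 943. -480. 1014.] [-0.39  0.33 -0.86] 364.7908827397876
case [(0.97, [591.0, 36.0, 0.0])]
lid_hinge [(0.72, [674.0, 50.0, 105.0])]
lid_grip [(0.61, [468.0, 12.0, 107.0])]
knee_grip [(0.67, [522.0, -132.0, 131.0])]
stay_pivot [(0.57, [579.0, -117.0, 73.0])]
plate_mid [(0.93, [475.0, -357.0, 56.0]), (0.45, [587.0, 35.0, 2.0])]
stand [(0.7, [476.0, -355.0, 1.0]), (0.69, [538.0, -606.0, -1.0]), (0.61, [284.0, -434.0, 4.0])]
sleeve_home [(0.77, [618.0, 38.0, 60.0])]
balance [(0.77, [508.0, 377.0, -2.0])]
amber_bottle [(0.65, [706.0, -269.0, 2.0])]
tub [(0.9, [
[... 181 characters left out ...]
28. 1731.] [ 0.07  0.02 -1.  ] 519.6458787332683
case [(0.67, [584.0, 39.0, 2.0])]
lid_hinge [(0.79, [671.0, 54.0, 104.0])]
lid_grip [(0.61, [459.0, 18.0, 106.0])]
knee_grip [(0.55, [516.0, -122.0, 129.0])]
stay_pivot [(0.78, [575.0, -120.0, 79.0])]
plate_mid [(0.51, [467.0, -357.0, 56.0])]
stand [(0.74, [472.0, -354.0, -1.0]), (0.74, [282.0, -433.0, -2.0]), (0.66, [534.0, -612.0, -2.0])]
sleeve_home []
balance [(0.72, [507.0, 379.0, 5.0])]
amber_bottle [(0.53, [574.0, -116.0, 77.0]), (0.49, [701.0, -270.0, -1.0])]
tub [(0.67, [720.0, 284.0, 0.0])]
small_tub [(0.87, [383.0, 173.0, 3.0])]
carton [(0.8, [350.0, -193.0, 4.0])]
spatula [(0.81, [386.0, -17.0, 1.0]), (0.38, [572.0, -119.0, 79.0])]
```

View pics/scene0.png

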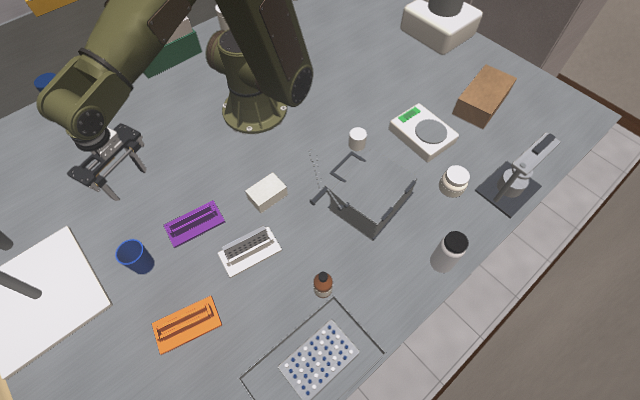

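View pics/top0.png

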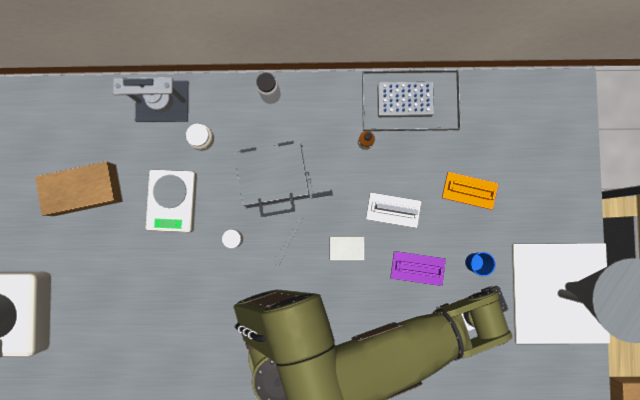

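Closed lid is a mirror-like frame at about (580,38) in the world; the white stand with the plate is near (472,-356). I'll head for the lid grip, going high on the way so I can see how the arm behaves at its reach limit.

send_rows:
  series:
    - [[22, 44, 50], 6.6, -1]
    - [[22, 44, 50], 6.6, -1]
    - [[22, 44, 50], 6.6, -1]
    - [[22, 44, 50], 6.6, -1]
    - [[22, 44, 50], 6.6, -1]
    - [[22, 44, 50], 6.6, -1]
    - [[22, 44, 50], 6.6, -1]
    - [[22, 44, 50], 6.6, -1]
    - [[22, 44, 50], 6.6, -1]
    - [[22, 44, 50], 6.6, -1]
    - [[22, 44, 50], 6.6, -1]
    - [[22, 44, 50], 6.6, -1]

```text
clock: 2.7
eef_pos: [383.1, -136.1, 732.0]
eef_rot: [3.141, 0.001, 1.75]
wrist_force: [1.0, 0.1, 0.5]
finger_gap: 93.7
finger_force: 0.0
```

send_rows:
  series:
    - [[5, 10, 48], 0, -1]
    - [[5, 10, 48], 0, -1]
    - [[5, 10, 48], 0, -1]
    - [[5, 10, 48], 0, -1]
    - [[5, 10, 48], 0, -1]

```text
clock: 3.2
eef_pos: [355.3, -83.2, 832.9]
eef_rot: [3.105, 0.017, 1.745]
wrist_force: [-1.2, 0.5, 2.1]
finger_gap: 94.0
finger_force: 0.0
```

```bash
python3 -c "
from h import *
s=read_state();print(s['clock'],s['joints'].round(3) if hasattr(s['joints'],'round') else s['joints'],s['eef_pos'],s['eef_rot'])"
```

```text
3.2 [-0.332  0.258  0.235  0.006  2.609 -0.501] [355.33992052 -83.21257318 832.8978205 ] [3.10539698 0.01683571 1.74469411]
```

send_rows:
  series:
    - [[20, 20, -30], 0, -1]
    - [[20, 20, -30], 0, -1]
    - [[0, 0, 0], 0, -1]

```text
clock: 3.5
eef_pos: [393.2, -45.8, 776.0]
eef_rot: [3.109, 0.015, 1.747]
wrist_force: [0.8, -0.8, -0.1]
finger_gap: 93.7
finger_force: 0.0
```

send_rows:
  series:
    - [[6.4, 5.6, -49], 0, 0.2]
    - [[6.4, 5.6, -49], 0, 0.2]
    - [[6.4, 5.6, -49], 0, 0.2]
    - [[6.4, 5.6, -49], 0, 0.2]
    - [[6.4, 5.6, -49], 0, 0.2]
    - [[6.4, 5.6, -49], 0, 0.2]
    - [[6.4, 5.6, -49], 0, 0.2]
    - [[6.4, 5.6, -49], 0, 0.2]
    - [[6.4, 5.6, -49], 0, 0.2]
    - [[6.4, 5.6, -49], 0, 0.2]
    - [[6.4, 5.6, -49], 0, 0.2]

```text
clock: 4.6
eef_pos: [464.5, 11.7, 259.7]
eef_rot: [3.099, 0.017, 1.744]
wrist_force: [1.1, -0.5, -0.3]
finger_gap: 37.6
finger_force: 0.0
```

Run:
```python
from h import *
for i in range(2):
  for n in("scene","top"):
    c=camera(n)
    if n=="scene" and i==0: cv2.imwrite("pics/lid1.png",cv2.resize(c["color"][120:260,260:460],(800,560)))
    for t in["lid_hinge","lid_grip","knee_grip","stay_pivot","case"]:
        print(t,[(round(d["confidence"],2),w(d["point"],c).round().tolist()) for d in spot_point(t,c)[:1]])
s=read_state();print(s['clock'],s['eef_pos'],s['eef_rot'])
```

```text
lid_hinge [(0.6, [674.0, 52.0, 105.0])]
lid_grip [(0.92, [464.0, 13.0, 106.0])]
knee_grip [(0.75, [526.0, -132.0, 131.0])]
stay_pivot [(0.66, [579.0, -117.0, 70.0])]
case [(0.81, [589.0, 35.0, 0.0])]
lid_hinge [(0.83, [673.0, 52.0, 104.0])]
lid_grip [(0.74, [584.0, 41.0, -2.0])]
knee_grip [(0.55, [520.0, -125.0, 129.0])]
stay_pivot [(0.62, [573.0, -117.0, 76.0])]
case [(0.87, [584.0, 40.0, 1.0])]
lid_hinge [(0.58, [674.0, 50.0, 105.0])]
lid_grip [(0.74, [466.0, 13.0, 107.0])]
knee_grip [(0.57, [523.0, -133.0, 131.0])]
stay_pivot [(0.75, [469.0, 16.0, 109.0])]
case [(0.65, [586.0, 34.0, -3.0])]
lid_hinge [(0.6, [673.0, 57.0, 105.0])]
lid_grip [(0.63, [390.0, -17.0, 1.0])]
knee_grip [(0.56, [517.0, -125.0, 130.0])]
stay_pivot [(0.94, [574.0, -122.0, 80.0])]
case [(0.63, [719.0, 284.0, -2.0])]
5.8 [462.4678155   11.79118695 257.13175375] [3.10853941 0.01518682 1.74483101]
```

View pics/lid1.png

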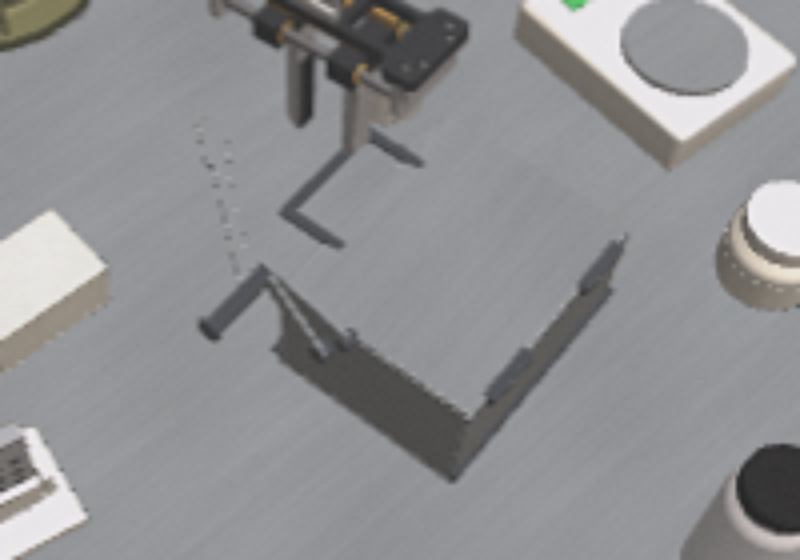

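send_rows:
  series:
    - [[0, 1, -35], 0, 0.2]
    - [[0, 1, -34], 0, 0.2]
    - [[0, 0, 0], 0, 1]
    - [[0, 0, 0], 0, 1]
    - [[0, 0, 0], 0, 1]
    - [[0, 0, 0], 0, 1]
  squeeze: 30

```text
clock: 6.4
eef_pos: [462.6, 13.7, 189.5]
eef_rot: [3.108, 0.016, 1.745]
wrist_force: [-14.0, -3.6, 15.5]
finger_gap: 9.5
finger_force: 28.4
```

Run:
```python
import numpy as np
y=0.176
a=np.linspace(0,1.15,13)
x=85-210*np.cos(a)+5*np.sin(a); z=105+210*np.sin(a)+5*np.cos(a)
d=np.c_[np.diff(x)*np.cos(y),np.diff(x)*np.sin(y),np.diff(z)]
print(d.round(1).tolist())
```

```text
[[1.4, 0.3, 20.1], [3.3, 0.6, 19.8], [5.2, 0.9, 19.4], [7.0, 1.2, 18.8], [8.7, 1.5, 18.1], [10.4, 1.8, 17.1], [11.9, 2.1, 16.1], [13.4, 2.4, 14.8], [14.7, 2.6, 13.5], [15.9, 2.8, 12.0], [17.0, 3.0, 10.4], [17.9, 3.2, 8.7]]
```

send_rows:
  series:
    - [[1.4, 0.3, 20.1], 0, 1]
    - [[3.3, 0.6, 19.8], 0, 1]
    - [[5.2, 0.9, 19.4], 0, 1]
    - [[7.0, 1.2, 18.8], 0, 1]
    - [[8.7, 1.5, 18.1], 0, 1]
    - [[10.4, 1.8, 17.1], 0, 1]
    - [[11.9, 2.1, 16.1], 0, 1]
    - [[13.4, 2.4, 14.8], 0, 1]
    - [[14.7, 2.6, 13.5], 0, 1]
    - [[15.9, 2.8, 12.0], 0, 1]
    - [[17.0, 3.0, 10.4], 0, 1]
    - [[15.0, 2.7, 7.2], 0, 1]

```text
clock: 7.6
eef_pos: [586.6, 34.3, 379.3]
eef_rot: [3.106, 0.019, 1.743]
wrist_force: [-14.7, -11.7, 9.0]
finger_gap: 9.0
finger_force: 30.0
```

send_rows:
  series:
    - [[0, 0, 0], 0, 1]
    - [[0, 0, 0], 0, 1]

```text
clock: 7.8
eef_pos: [585.8, 34.3, 379.0]
eef_rot: [3.107, 0.018, 1.743]
wrist_force: [-12.1, -10.2, 18.1]
finger_gap: 9.0
finger_force: 29.9
```

Run:
```python
from h import *
c=camera("scene");cv2.imwrite("pics/lid2.png",cv2.resize(c["color"][120:260,260:460],(800,560)))
for t in["lid_grip","knee_grip"]:
  print(t,[(round(d["confidence"],2),w(d["point"],c).round().tolist()) for d in spot_point(t,c)[:2]])
y=.176;R=np.array([[np.cos(y),-np.sin(y),0],[np.sin(y),np.cos(y),0],[0,0,1]]);o=np.array([588.5,37,0])
for p in[(15,-152,127),(1,-152,139)]:print(o+R@p)
```

```text
lid_grip []
knee_grip [(0.78, [620.0, -115.0, 138.0]), (0.54, [590.0, 35.0, 2.0])]
[ 629.88238117 -110.02550299  127.        ]
[ 616.09865403 -112.47680186  139.        ]
```

View pics/lid2.png

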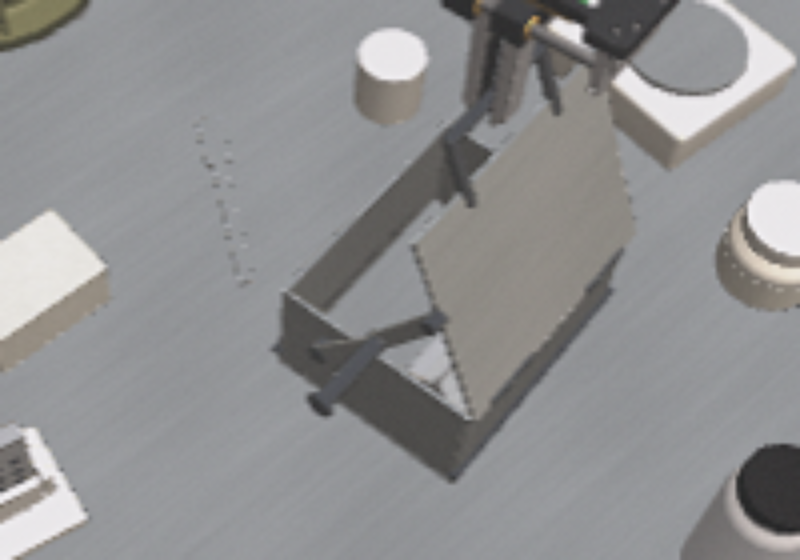

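send_rows:
  series:
    - [[3.5, 0.6, 1.8], 0, 1]
    - [[0, 0, 0], 0, 1]
    - [[0, 0, 0], 0, 1]
    - [[0, 0, 0], 0, 1]

```text
clock: 8.35
eef_pos: [587.9, 34.6, 379.6]
eef_rot: [3.113, 0.018, 1.743]
wrist_force: [-25.7, -13.6, 14.0]
finger_gap: 9.1
finger_force: 29.9
```

Run:
```python
from h import *
c=camera("scene")
for t in["knee_grip"]:
  print(t,[(round(d["confidence"],2),w(d["point"],c).round().tolist()) for d in spot_point(t,c)[:2]])
```

```text
knee_grip [(0.65, [620.0, -117.0, 136.0])]
```

send_rows:
  series:
    - [[-4.5, -0.8, -2], 0, 1]
    - [[0, 0, 0], 0, 1]
    - [[-4, -0.7, -2], 0, 1]
    - [[-4, -0.7, -2], 0, 1]
    - [[0, 0, 0], 0, 1]

```text
clock: 8.95
eef_pos: [576.7, 32.8, 374.7]
eef_rot: [3.105, 0.018, 1.744]
wrist_force: [-7.4, -9.4, 16.0]
finger_gap: 8.9
finger_force: 29.9
```

Run:
```python
from h import *
for n in ("scene","top"):
  c=camera(n)
  print([(round(d["confidence"],2),w(d["point"],c).round().tolist()) for d in spot_point("knee_grip",c)[:2]])
```

```text
[(0.65, [629.0, -115.0, 127.0]), (0.43, [476.0, -353.0, 58.0])]
[(0.48, [623.0, -107.0, 128.0])]
```

send_rows:
  series:
    - [[0, 0, 0], 0, 0.2]
    - [[0, 0, 0], 0, 0.2]
    - [[0, 0, 0], 0, 0.2]
    - [[0, 0, 40], 0, 0.2]
    - [[0, 0, 40], 0, 0]
    - [[-20, -40, 0], -4, 0]

```text
clock: 9.75
eef_pos: [558.4, -3.8, 456.4]
eef_rot: [3.1, 0.016, 1.679]
wrist_force: [-0.2, -0.8, 0.3]
finger_gap: 46.5
finger_force: 0.0
```

Run:
```python
from h import *
for n in ("scene","top"):
  c=camera(n)
  T=np.linalg.inv(c["camera_from_world"]);K=np.array([[c["fx"],0,c["cx"]],[0,c["fy"],c["cy"]],[0,0,1.]])
  for t,z in(("plate_mid",102),("stand",12)):
    for d in spot_point(t,c)[:1]: print(n,t,round(d["confidence"],2),w(d["point"],c).round())
    for m in regions_of(t,c)[:3]:
      mm=m["mask"].astype(np.uint8)
      cn=max(cv2.findContours(mm,0,1)[0],key=cv2.contourArea).astype(np.float32)
      u=cv2.undistortPoints(cn,K,np.array(c["dist"],float))[:,0]
      r=np.c_[u,np.ones(len(u))]@T[:3,:3].T; P=T[:3,3]+r*((z-T[2,3])/r[:,2])[:,None]
      print("  ",round(m["confidence"],2),mm.sum(),cv2.minAreaRect(P[:,:2].astype(np.float32)))
  for t in("sleeve_home","knee_grip"): print(t,[(round(d["confidence"],2),w(d["point"],c).round().tolist()) for d in spot_point(t,c)[:1]])
  if n=="top":cv2.imwrite("pics/top2.png",cv2.resize(c["color"][100:300,200:500],(800,533)))
s=read_state();print(s['clock'],s['eef_pos'],s['eef_rot'])
```

```text
scene plate_mid 0.79 [ 477. -356.   58.]
   0.48 5471 ((591.10791015625, 70.52522277832031), (191.66690063476562, 400.738037109375), 10.082447052001953)
   0.42 363 ((718.3619384765625, -280.0199890136719), (44.02685546875, 63.7176628112793), 49.1017951965332)
scene stand 0.84 [ 281. -434.    5.]
   0.84 2211 ((539.607666015625, -611.7933349609375), (171.3207244873047, 97.46543884277344), 76.11320495605469)
   0.82 1392 ((285.5906677246094, -436.33795166015625), (169.2164764404297, 97.3104019165039), 82.11963653564453)
   0.72 1152 ((481.4366455078125, -358.24896240234375), (171.21095275878906, 94.45490264892578), 79.2818603515625)
sleeve_home [(0.8, [620.0, 38.0, 59.0])]
knee_grip []
top plate_mid 0.79 [ 471. -357.   59.]
   0.57 257 ((470.9273376464844, -349.5157775878906), (132.6912078857422, 19.588172912597656), 80.33872985839844)
   0.46 134 ((623.8582153320312, -98.3758316040039), (72.69357299804688, 31.810951232910156), 89.41719818115234)
top stand 0.91 [ 469. -356.   -1.]
   0.73 1122 ((471.4206237792969, -354.6475524902344), (170.66514587402344, 91.16165161132812), 79.76244354248047)
   0.73 1451 ((280.7651062011719, -431.4052429199219), (172.71612548828125, 91.77022552490234), 81.90848541259766)
   0.6 1410 ((534.5641479492188, -608.142333984375), (171.6802520751953, 90.87211608886719), 76.3130111694336)
sleeve_home []
knee_grip [(0.63, [626.0, -107.0, 127.0])]
10.45 [557.45127007  -5.72590112 451.15360699] [3.10864905 0.01515741 1.67531294]
```

View pics/top2.png

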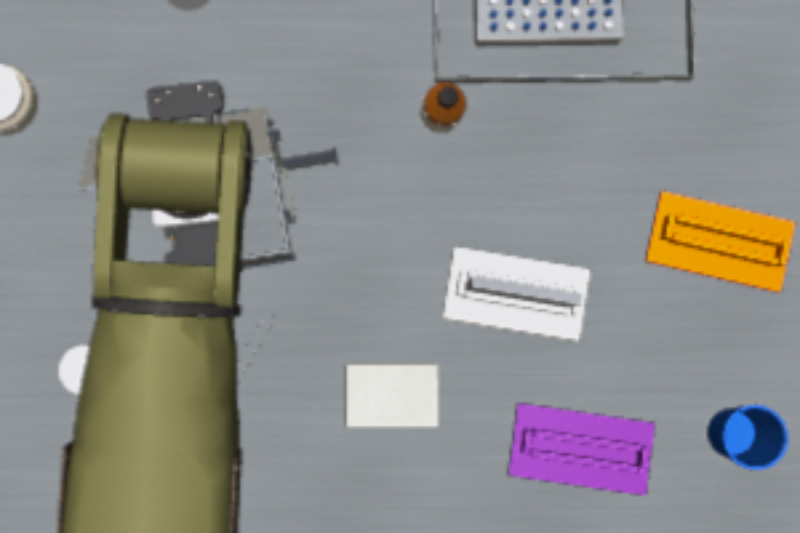

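send_rows:
  series:
    - [[-10.8, -43.8, -20], -2.05, -1]
    - [[-10.8, -43.8, -20], -2.05, -1]
    - [[-10.8, -43.8, -20], -2.05, -1]
    - [[-10.8, -43.8, -20], -2.05, -1]
    - [[-10.8, -43.8, -20], -2.05, -1]
    - [[-10.8, -43.8, -20], -2.05, -1]
    - [[-10.8, -43.8, -20], -2.05, -1]
    - [[-10.8, -43.8, -20], -2.05, -1]
    - [[0, 0, 0], 0, -1]

```text
clock: 11.35
eef_pos: [468.8, -360.0, 287.9]
eef_rot: [3.113, 0.013, 1.383]
wrist_force: [-0.1, 1.3, 0.8]
finger_gap: 94.1
finger_force: 0.0
```

Run:
```python
from h import *
from scipy.spatial.transform import Rotation as Ro
s=read_state();print(s['clock'],s['eef_pos'],s['eef_rot'])
R=Ro.from_euler('xyz',s['eef_rot']).as_matrix();print(R[:,1],R[:,2],s['eef_pos']+R[:,2]*78.4)
c=camera("scene")
for t in("plate_mid","sleeve_home","case","lid_hinge"): print(t,[(round(d["confidence"],2),w(d["point"],c).round(1).tolist()) for d in spot_point(t,c)[:1]])
cv2.imwrite("pics/s3.png",cv2.resize(c["color"][120:280,200:440],(800,533)))
```

```text
11.35 [ 468.82124191 -359.99838433  287.89323042] [3.11263709 0.01344659 1.38320097]
[ 0.98211631 -0.18603635  0.0289489 ] [ 0.02593696 -0.01860411 -0.99949045] [ 470.85469928 -361.45694667  209.53317908]
plate_mid [(0.66, [476.8, -355.2, 59.7])]
sleeve_home [(0.6, [621.0, 36.8, 56.6])]
case [(0.82, [588.6, 37.6, 0.8])]
lid_hinge [(0.91, [675.0, 49.4, 105.8])]
```

View pics/s3.png

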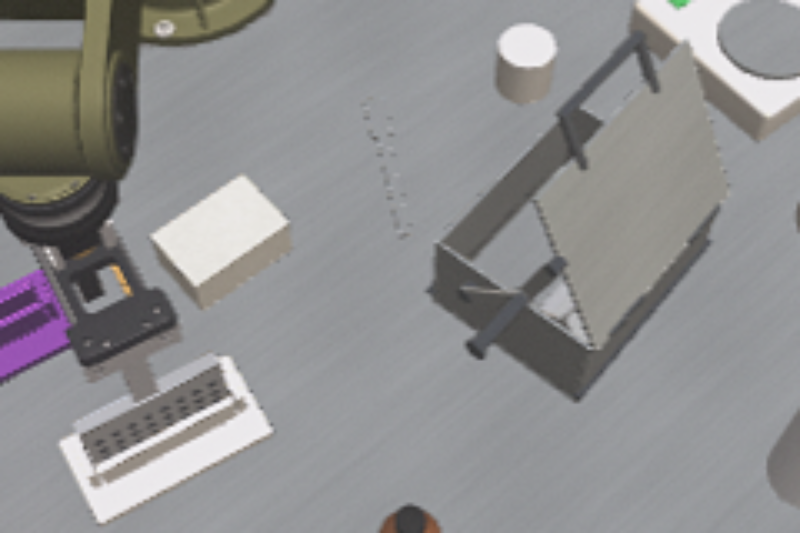

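send_rows:
  series:
    - [[1, 1.8, -39.2], 0, -1]
    - [[1, 1.8, -39.2], 0, -1]
    - [[1, 1.9, -39.1], 0, -1]
    - [[0, 0, 0], 0, -1]
    - [[0, 0, 0], 0, 1]
    - [[0, 0, 0], 0, 1]
    - [[0, 0, 0], 0, 1]
    - [[0, 0, 0], 0, 1]
    - [[0, 0, 0], 0, 1]
    - [[0, 0, 0], 0, 1]
  squeeze: 40

```text
clock: 12.6
eef_pos: [474.0, -350.9, 174.1]
eef_rot: [3.108, 0.015, 1.389]
wrist_force: [0.1, 0.1, 0.2]
finger_gap: 49.3
finger_force: 0.0
```

send_rows:
  series:
    - [[-1.5, -3.5, -3.5], 0, 1]
    - [[0, 0, 0], 0, 1]
    - [[0, 0, 0], 0, 1]
    - [[0, 0, 0], 0, 1]
    - [[0, 0, 0], 0, 1]

```text
clock: 13.1
eef_pos: [472.0, -354.2, 170.3]
eef_rot: [3.11, 0.015, 1.389]
wrist_force: [-6.5, 1.3, 5.5]
finger_gap: 13.8
finger_force: 39.9
```

send_rows:
  series:
    - [[0, 0, 40], 0, 1]
    - [[0, 0, 48], 0, 1]
    - [[20, 20, 40], 0, 1]
    - [[24, 26, 28], 0, 1]
    - [[24, 26, 28], 0, 1]
    - [[24, 26, 28], 0, 1]
    - [[24, 26, 28], 0, 1]
    - [[24, 26, 10], 0, 1]
    - [[24, 26, 10], 0, 1]
    - [[24, 26, 10], 0, 1]
    - [[24, 26, 10], 0, 1]
    - [[0, 0, 0], 0, 1]

```text
clock: 14.3
eef_pos: [686.5, -122.7, 450.0]
eef_rot: [3.108, 0.014, 1.393]
wrist_force: [-0.6, 0.3, -3.1]
finger_gap: 14.2
finger_force: 40.0
```

```bash
cat > st.py <<'E'
from h import *
from scipy.spatial.transform import Rotation as Ro
s=read_state();R=Ro.from_euler('xyz',s['eef_rot']).as_matrix()
print(round(s['clock'],2),np.round(s['joints'],3),np.round(s['eef_pos'],1),'gap',round(s['finger_gap'],1))
print('y',R[:,1].round(3),'az',np.degrees(np.arctan2(R[1,1],R[0,1])).round(2),'z',R[:,2].round(3),'tilt',np.degrees(np.arccos(-R[2,2])).round(2),'az',np.degrees(np.arctan2(R[1,2],R[0,2])).round(2),'rot_y_elev',np.degrees(np.arcsin(R[2,1])).round(2),'x_elev',np.degrees(np.arcsin(R[2,0])).round(2),'grasp',(s['eef_pos']+R[:,2]*78.4).round(1))
E
python3 st.py
```

```text
14.3 [-0.226  0.615  0.741 -0.013  1.752 -0.051] [ 686.5 -122.7  450. ] gap 14.2
y [ 0.984 -0.176  0.033] az -10.17 z [ 0.03  -0.02  -0.999] tilt 2.08 az -33.67 rot_y_elev 1.9 x_elev -0.83 grasp [ 688.9 -124.3  371.6]
```

send_rows:
  series:
    - [[44, -8, 0], 0, 1]
    - [[44, -8, 0], 0, 1]
    - [[44, -8, 0], 0, 1]
    - [[44, -8, 0], 0, 1]
    - [[44, -8, 0], 0, 1]
    - [[44, -8, 0], 0, 1]

```text
clock: 14.9
eef_pos: [797.0, -147.6, 394.9]
eef_rot: [3.024, 0.016, 1.388]
wrist_force: [0.8, -0.3, -2.1]
finger_gap: 13.5
finger_force: 40.0
```

```bash
python3 st.py
```

```text
14.9 [-0.226  0.989  0.237 -0.011  1.798 -0.048] [ 797.  -147.6  394.9] gap 13.5
y [ 0.977 -0.178  0.117] az -10.34 z [ 0.112 -0.036 -0.993] tilt 6.78 az -17.97 rot_y_elev 6.72 x_elev -0.89 grasp [ 805.8 -150.4  317.1]
```

send_rows:
  series:
    - [[40, -7, 26], 0, 1]
    - [[40, -7, 26], 0, 1]
    - [[40, -7, 26], 0, 1]
    - [[40, -7, 26], 0, 1]
    - [[40, -7, 26], 0, 1]
    - [[40, -7, 26], 0, 1]

```text
clock: 15.5
eef_pos: [805.5, -147.3, 445.0]
eef_rot: [2.853, 0.016, 1.389]
wrist_force: [-0.1, -0.1, -2.4]
finger_gap: 13.6
finger_force: 40.0
```

```bash
python3 st.py
```

```text
15.5 [-0.225  0.933  0.236 -0.003  1.684 -0.046] [ 805.5 -147.3  445. ] gap 13.6
y [ 0.944 -0.169  0.285] az -10.16 z [ 0.277 -0.067 -0.958] tilt 16.57 az -13.56 rot_y_elev 16.54 x_elev -0.93 grasp [ 827.3 -152.6  369.8]
```

send_rows:
  series:
    - [[42, -7, 25], 0, 1]
    - [[42, -7, 25], 0, 1]
    - [[42, -7, 25], 0, 1]
    - [[42, -7, 25], 0, 1]
    - [[42, -7, 25], 0, 1]
    - [[42, -7, 25], 0, 1]
    - [[42, -7, 25], 0, 1]
    - [[42, -7, 25], 0, 1]
    - [[42, -7, 25], 0, 1]
    - [[42, -7, 25], 0, 1]

```text
clock: 16.5
eef_pos: [840.1, -149.4, 487.9]
eef_rot: [2.561, 0.016, 1.389]
wrist_force: [0.6, 0.4, -3.6]
finger_gap: 13.9
finger_force: 40.0
```

```bash
python3 st.py
```

```text
16.5 [-0.22   0.905  0.236  0.007  1.42  -0.042] [ 840.1 -149.4  487.9] gap 13.9
y [ 0.824 -0.143  0.549] az -9.83 z [ 0.537 -0.113 -0.836] tilt 33.28 az -11.86 rot_y_elev 33.26 x_elev -0.93 grasp [ 882.2 -158.3  422.3]
```

send_rows:
  series:
    - [[42, -7, 25], 0, 1]
    - [[-44, 15, 0], 2, 1]
    - [[-44, 15, 0], 2, 1]
    - [[-44, 15, 0], 2, 1]
    - [[-44, 15, 0], 2, 1]
    - [[-44, 15, 0], 2, 1]
    - [[-44, 15, 0], 2, 1]
    - [[-44, 15, 0], 2, 1]
    - [[-44, 15, 0], 2, 1]
    - [[-44, 15, 0], 2, 1]
    - [[-44, 15, 0], 2, 1]
    - [[0, 0, 0], 0, 1]

```text
clock: 17.7
eef_pos: [456.1, -16.9, 497.6]
eef_rot: [2.529, 0.018, 1.701]
wrist_force: [0.2, -0.0, -1.5]
finger_gap: 13.8
finger_force: 40.0
```

```bash
python3 st.py
```

```text
17.7 [-0.179 -0.222  1.692  0.182  1.085 -0.351] [456.1 -16.9 497.6] gap 13.8
y [0.81  0.116 0.575] az 8.18 z [ 0.572  0.06  -0.818] tilt 35.12 az 5.95 rot_y_elev 35.1 x_elev -1.05 grasp [500.9 -12.2 433.4]
```

send_rows:
  series:
    - [[-8, 5, -48], 1, 1]
    - [[-8, 5, -48], 0.9, 1]
    - [[0, 6, -48], 0, 1]
    - [[0, 6, -46], 0, 1]
    - [[0, 5, 0], 0, 1]
    - [[0, 0, 0], 0, 1]

```text
clock: 18.3
eef_pos: [444.5, 9.1, 307.0]
eef_rot: [2.533, 0.017, 1.732]
wrist_force: [0.5, -0.7, -0.9]
finger_gap: 13.9
finger_force: 40.0
```

```bash
python3 st.py
python3 - <<'E'
from h import *
for i in range(2):
 for n in ("scene","top"):
  c=camera(n)
  for t in("plate_mid","sleeve_home","lid_hinge","lid_grip"): print(n,t,[(round(d["confidence"],2),w(d["point"],c).round(1).tolist()) for d in spot_point(t,c)[:1]])
  if n=="scene" and i==0:cv2.imwrite("pics/s4.png",cv2.resize(c["color"][100:250,280:480],(800,600)))
E
```

```text
18.3 [-0.119 -0.147  2.067  0.244  0.643 -0.438] [444.5   9.1 307. ] gap 13.9
y [0.808 0.141 0.571] az 9.93 z [ 0.566  0.078 -0.82 ] tilt 34.87 az 7.87 rot_y_elev 34.85 x_elev -0.96 grasp [488.9  15.3 242.6]
scene plate_mid [(0.81, [512.5, 18.5, 214.5])]
scene sleeve_home [(0.7, [616.9, 39.8, 58.4])]
scene lid_hinge []
scene lid_grip []
top plate_mid [(0.9, [504.9, 21.4, 214.0])]
top sleeve_home [(0.57, [612.8, 43.6, 59.9])]
top lid_hinge [(0.84, [672.9, 56.7, 104.2])]
top lid_grip [(0.74, [574.5, 38.2, 289.0])]
scene plate_mid [(0.83, [511.8, 18.6, 213.9])]
scene sleeve_home [(0.66, [618.3, 38.3, 58.0])]
scene lid_hinge [(0.95, [675.1, 51.1, 101.7])]
scene lid_grip [(0.73, [580.5, 30.8, 292.2])]
top plate_mid [(0.94, [506.6, 15.9, 213.3])]
top sleeve_home [(0.88, [607.7, 44.5, 57.8])]
top lid_hinge [(0.76, [673.1, 55.4, 107.4])]
top lid_grip [(0.73, [576.0, 38.8, 288.6])]
```

View pics/s4.png

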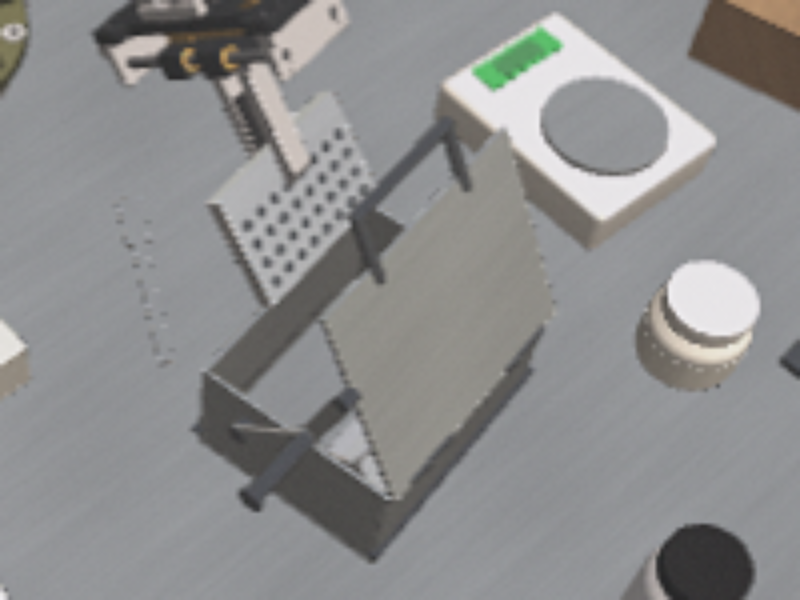

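send_rows:
  series:
    - [[-2, 4.4, -1], 0, 1]
    - [[14.1, 2.5, -20.5], 0, 1]
    - [[14.1, 2.5, -20.5], 0, 1]
    - [[14.1, 2.5, -20.5], 0, 1]
    - [[14.1, 2.5, -20.5], 0, 1]
    - [[14.1, 2.5, -20.5], 0, 1]
    - [[0, 0, 0], 0, 1]
    - [[0, 0, 0], 0, 1]

```text
clock: 20.1
eef_pos: [511.9, 26.0, 202.0]
eef_rot: [2.535, 0.016, 1.732]
wrist_force: [0.2, 0.3, -2.8]
finger_gap: 13.6
finger_force: 40.0
```

```bash
python3 st.py
python3 - <<'E'
from h import *
for i in range(2):
 for n in ("scene","top"):
  c=camera(n)
  for t in("plate_mid","sleeve_home"): print(n,t,[(round(d["confidence"],2),w(d["point"],c).round(1).tolist()) for d in spot_point(t,c)[:1]])
  if n=="scene" and i==0:cv2.imwrite("pics/s5.png",cv2.resize(c["color"][130:230,300:433],(800,600),interpolation=cv2.INTER_CUBIC))
E
```

```text
20.1 [-0.059  0.174  2.021  0.316  0.366 -0.487] [511.9  26.  202. ] gap 13.6
y [0.809 0.141 0.57 ] az 9.91 z [ 0.565  0.078 -0.822] tilt 34.75 az 7.91 rot_y_elev 34.74 x_elev -0.94 grasp [556.2  32.1 137.6]
scene plate_mid [(0.68, [582.5, 33.4, 110.1])]
scene sleeve_home [(0.87, [619.7, 36.6, 57.3])]
top plate_mid [(0.88, [573.0, 34.0, 108.5])]
top sleeve_home [(0.7, [610.1, 40.5, 57.5])]
scene plate_mid [(0.64, [579.0, -116.8, 68.9])]
scene sleeve_home [(0.56, [619.1, 37.5, 56.0])]
top plate_mid [(0.82, [575.2, 37.8, 108.3])]
top sleeve_home [(0.84, [607.9, 40.0, 57.4])]
```

View pics/s5.png

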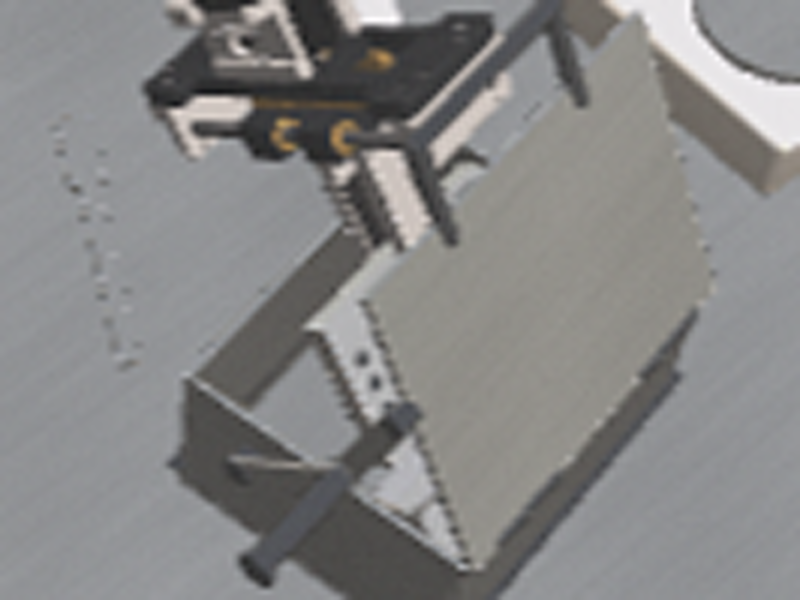

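send_rows:
  series:
    - [[0.5, -1.3, 0], 0, 1]
    - [[4.5, 0.8, -6.6], 0, 1]
    - [[4.5, 0.8, -6.6], 0, 1]
    - [[4.5, 0.8, -6.6], 0, 1]
    - [[4.5, 0.8, -6.6], 0, 1]
    - [[0, 0, 0], 0, 1]

```text
clock: 21.3
eef_pos: [531.1, 28.5, 174.8]
eef_rot: [2.535, 0.016, 1.733]
wrist_force: [-1.6, 6.5, 0.0]
finger_gap: 13.5
finger_force: 40.0
```

send_rows:
  series:
    - [[0, 1.2, 0], 0, 1]
    - [[4.5, 0.8, -6.6], 0, 1]
    - [[4.5, 0.8, -6.6], 0, 1]
    - [[0, 0, 0], 0, 1]

```text
clock: 21.7
eef_pos: [540.2, 30.7, 161.2]
eef_rot: [2.535, 0.016, 1.732]
wrist_force: [3.3, 4.9, -5.2]
finger_gap: 13.8
finger_force: 40.0
```

send_rows:
  series:
    - [[0, 1, 0], 0, 1]
    - [[4.5, 0.8, -6.6], 0, 1]
    - [[0, 0, 0], 0, 1]

```text
clock: 22.0
eef_pos: [544.5, 32.1, 154.9]
eef_rot: [2.535, 0.017, 1.732]
wrist_force: [2.3, 0.3, -2.3]
finger_gap: 13.8
finger_force: 40.0
```

send_rows:
  series:
    - [[2.3, 0.4, -3.3], 0, 1]
    - [[0, 0, 0], 0, 1]

```text
clock: 22.2
eef_pos: [546.6, 32.6, 152.0]
eef_rot: [2.535, 0.017, 1.732]
wrist_force: [1.2, 0.2, -2.5]
finger_gap: 13.7
finger_force: 40.0
```

send_rows:
  series:
    - [[1.7, 0.3, -2.5], 0, 1]
    - [[0, 0, 0], 0, 1]

```text
clock: 22.4
eef_pos: [548.4, 32.5, 150.3]
eef_rot: [2.534, 0.017, 1.732]
wrist_force: [-6.8, -5.8, 5.9]
finger_gap: 13.5
finger_force: 40.0
```

send_rows:
  series:
    - [[1.4, 0.25, -2], 0, 1]
    - [[0, 0, 0], 0, 1]

```text
clock: 22.6
eef_pos: [549.8, 32.2, 148.7]
eef_rot: [2.533, 0.018, 1.731]
wrist_force: [-12.0, -12.5, 12.3]
finger_gap: 13.8
finger_force: 40.0
```

send_rows:
  series:
    - [[0, 0, 0], 0, 0.4]
    - [[0, 0, 0], 0, 0.4]
    - [[0, 0, 0], 0, 0.4]
    - [[0, 0, 0], 0, 0.4]

```text
clock: 23.0
eef_pos: [549.7, 33.3, 148.0]
eef_rot: [2.534, 0.017, 1.732]
wrist_force: [0.0, 0.1, -1.0]
finger_gap: 28.2
finger_force: 0.0
```

```bash
python3 st.py
python3 - <<'E'
from h import *
for n in ("scene","top"):
  c=camera(n)
  for t in("plate_mid","sleeve_home"): print(n,t,[(round(d["confidence"],2),w(d["point"],c).round(1).tolist()) for d in spot_point(t,c)[:2]])
E
```

```text
23.0 [-0.037  0.349  1.954  0.4    0.258 -0.561] [549.7  33.3 148. ] gap 28.2
y [0.809 0.141 0.571] az 9.92 z [ 0.566  0.078 -0.821] tilt 34.82 az 7.88 rot_y_elev 34.8 x_elev -0.96 grasp [594.1  39.5  83.6]
scene plate_mid [(0.59, [617.2, 39.4, 55.9])]
scene sleeve_home [(0.93, [618.4, 41.0, 58.1])]
top plate_mid [(0.5, [608.2, 41.1, 57.4]), (0.25, [574.7, 38.2, 289.7])]
top sleeve_home [(0.55, [611.7, 42.1, 55.7])]
```

send_rows:
  series:
    - [[-11.3, -1.6, 16.4], 0, 0.4]
    - [[-17, -2.4, 24.6], 0, 0.4]
    - [[-17, -3, 24.6], 0, 0.4]
    - [[-17, -3, 24.6], 0, 0.4]
    - [[-17, -4, 24.6], 0, 0.1]
    - [[8.6, -46, 0], 0, 0.1]
    - [[8.6, -48, 0], 0, 0.1]
    - [[9, -48, 0], 0, 0.1]
    - [[3, -17, 0], 0, 0.1]
    - [[24, 5, -7], 0, 0.1]
    - [[24, 5, -7], 0, 0.1]
    - [[0, 0, 0], 0, 0.1]

```text
clock: 24.5
eef_pos: [548.8, -129.5, 247.7]
eef_rot: [2.535, 0.016, 1.733]
wrist_force: [-0.3, -0.3, 0.0]
finger_gap: 42.1
finger_force: 0.0
```

```bash
python3 st.py
python3 - <<'E'
from h import *
for n in ("scene","top"):
  c=camera(n)
  for t in("plate_mid","knee_grip","stay_pivot"): print(n,t,[(round(d["confidence"],2),w(d["point"],c).round(1).tolist()) for d in spot_point(t,c)[:2]])
  if n=="scene":cv2.imwrite("pics/s6.png",cv2.resize(c["color"][130:250,290:450],(800,600),interpolation=cv2.INTER_CUBIC))
E
```

```text
24.5 [-0.385  0.225  1.83   0.52   0.61  -0.91 ] [ 548.8 -129.5  247.7] gap 42.1
y [0.81  0.141 0.57 ] az 9.9 z [ 0.565  0.079 -0.822] tilt 34.75 az 7.95 rot_y_elev 34.74 x_elev -0.92 grasp [ 593.1 -123.3  183.3]
scene plate_mid [(0.51, [614.3, 40.4, 57.4])]
scene knee_grip [(0.63, [632.5, -117.9, 131.0]), (0.56, [577.1, -115.3, 72.5])]
scene stay_pivot [(0.84, [578.7, -115.0, 70.3])]
top plate_mid [(0.49, [609.1, 44.6, 57.6])]
top knee_grip []
top stay_pivot [(0.86, [572.8, -117.7, 75.0])]
```

View pics/s6.png

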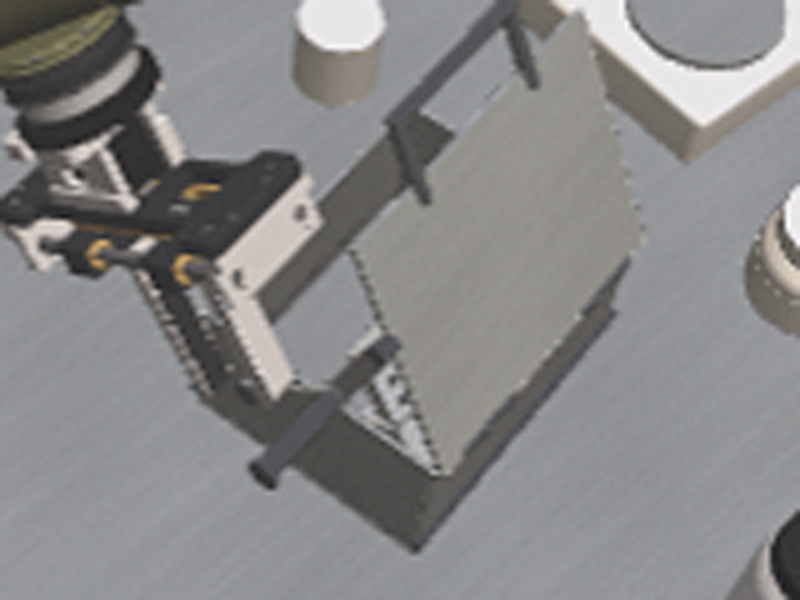

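send_rows:
  series:
    - [[13, 0.5, -18.7], 0, 0.1]
    - [[13, 0.5, -18.7], 0, 0.1]
    - [[12.6, 0.5, -18.7], 0, 0.1]
    - [[0, 0, 0], 0, 0.1]
    - [[0, 0, 0], 0, 1]
    - [[0, 0, 0], 0, 1]
    - [[0, 0, 0], 0, 1]
  squeeze: 20

```text
clock: 25.6
eef_pos: [586.0, -128.5, 193.8]
eef_rot: [2.533, 0.017, 1.732]
wrist_force: [-0.4, 0.2, -0.0]
finger_gap: 21.9
finger_force: 0.0
```

```bash
python3 st.py
python3 - <<'E'
import numpy as np
a=np.radians(np.r_[43.4,np.linspace(57.3,134.5,17)[0:]])
x=-40+76*np.cos(a);z=75+76*np.sin(a);y=.176
print(np.c_[np.diff(x)*np.cos(y),np.diff(x)*np.sin(y),np.diff(z)].round(1).tolist())
E
```

```text
25.6 [-0.355  0.374  1.778  0.584  0.512 -0.967] [ 586.  -128.5  193.8] gap 21.9
y [0.808 0.141 0.572] az 9.92 z [ 0.567  0.078 -0.82 ] tilt 34.89 az 7.8 rot_y_elev 34.87 x_elev -1.0 grasp [ 630.4 -122.4  129.5]
[[-13.9, -2.5, 11.7], [-5.4, -1.0, 3.2], [-5.7, -1.0, 2.8], [-5.9, -1.0, 2.3], [-6.1, -1.1, 1.7], [-6.2, -1.1, 1.2], [-6.3, -1.1, 0.7], [-6.3, -1.1, 0.1], [-6.3, -1.1, -0.4], [-6.2, -1.1, -0.9], [-6.1, -1.1, -1.5], [-6.0, -1.1, -2.0], [-5.8, -1.0, -2.5], [-5.6, -1.0, -3.0], [-5.3, -0.9, -3.4], [-5.0, -0.9, -3.9], [-4.7, -0.8, -4.3]]
```

send_rows:
  series:
    - [[0, 0, 0], 0, 1]
    - [[0, 0, 0], 0, 1]
    - [[0, 0, 0], 0, 1]

```text
clock: 25.9
eef_pos: [585.1, -128.5, 192.4]
eef_rot: [2.536, 0.016, 1.732]
wrist_force: [-11.5, -3.3, 1.8]
finger_gap: 13.0
finger_force: 20.0
```

send_rows:
  series:
    - [[-4.2, -0.8, 4.3], 0, 1]
    - [[-4.7, -0.8, 4], 0, 1]
    - [[-5, -0.9, 3.4], 0, 1]
    - [[-5.4, -1, 3.2], 0, 1]
    - [[-5.7, -1, 2.8], 0, 1]
    - [[-5.9, -1, 2.3], 0, 1]

```text
clock: 26.5
eef_pos: [555.2, -133.6, 213.8]
eef_rot: [2.532, 0.017, 1.732]
wrist_force: [1.5, 6.2, 2.2]
finger_gap: 13.2
finger_force: 20.0
```

send_rows:
  series:
    - [[-6.1, -1.1, 1.7], 0, 1]
    - [[-6.2, -1.1, 1.2], 0, 1]
    - [[-6.3, -1.1, 0.7], 0, 1]
    - [[-6.3, -1.1, 0.1], 0, 1]
    - [[-6.3, -1.1, -0.4], 0, 1]
    - [[-6.2, -1.1, -0.9], 0, 1]

```text
clock: 27.1
eef_pos: [519.0, -140.4, 218.8]
eef_rot: [2.527, 0.019, 1.732]
wrist_force: [-2.4, 8.4, 18.0]
finger_gap: 13.4
finger_force: 20.1
```

Run:
```python
from h import *
for n in ("scene","top"):
  c=camera(n)
  for t in("plate_mid","knee_grip","lid_grip"): print(n,t,[(round(d["confidence"],2),w(d["point"],c).round(1).tolist()) for d in spot_point(t,c)[:1]])
```

```text
scene plate_mid [(0.63, [614.2, 40.4, 53.0])]
scene knee_grip [(0.69, [567.2, -124.7, 151.6])]
scene lid_grip [(0.56, [544.2, 27.0, 264.1])]
top plate_mid []
top knee_grip [(0.43, [561.3, -116.2, 150.8])]
top lid_grip [(0.62, [470.7, -354.1, 0.3])]
```

send_rows:
  series:
    - [[-6.1, -1.1, -1.5], 0, 1]
    - [[-6.0, -1.1, -2.0], 0, 1]
    - [[-5.8, -1.0, -2.5], 0, 1]
    - [[-5.6, -1.0, -3.0], 0, 1]

```text
clock: 27.9
eef_pos: [494.8, -144.7, 208.8]
eef_rot: [2.529, 0.019, 1.732]
wrist_force: [-10.4, 5.6, 19.2]
finger_gap: 13.3
finger_force: 20.1
```

send_rows:
  series:
    - [[-5.3, -0.9, -3.4], 0, 1]
    - [[-5, -0.9, -3.9], 0, 1]
    - [[-4.7, -0.8, -4.3], 0, 1]
    - [[0, 0, 0], 0, 1]

```text
clock: 28.3
eef_pos: [478.1, -147.3, 194.4]
eef_rot: [2.535, 0.017, 1.732]
wrist_force: [-18.7, -2.7, 4.1]
finger_gap: 13.6
finger_force: 20.0
```

Run:
```python
from h import *
for n in ("scene","top"):
  c=camera(n)
  for t in("knee_grip","lid_grip"): print(n,t,[(round(d["confidence"],2),w(d["point"],c).round(1).tolist()) for d in spot_point(t,c)[:1]])
```

```text
scene knee_grip [(0.66, [525.4, -130.3, 132.3])]
scene lid_grip [(0.81, [473.6, 13.4, 145.8])]
top knee_grip [(0.57, [519.7, -122.9, 130.0])]
top lid_grip [(0.88, [467.8, 18.2, 143.1])]
```

send_rows:
  series:
    - [[0, 0, 0], 0, 0]
    - [[0, 0, 0], 0, 0]
    - [[0, 0, 0], 0, 0]
    - [[-17, -2.5, 24.6], 0, 0]
    - [[-17, -2.5, 24.6], 0, 0]
    - [[-17, -2.5, 24.6], 0, 0]
    - [[-8, -2.5, 24.6], 0, 0]
    - [[0, 0, 0], 0, 0]
    - [[0, 0, 0], 0, 0]

```text
clock: 29.5
eef_pos: [420.4, -157.3, 293.3]
eef_rot: [2.533, 0.018, 1.732]
wrist_force: [-0.1, -0.4, -0.4]
finger_gap: 46.7
finger_force: 0.0
```

```bash
python3 st.py
python3 - <<'E'
from h import *
for n in ("scene","top"):
  c=camera(n)
  for t in("knee_grip","lid_grip","small_tub","carton","spatula"): print(n,t,[(round(d["confidence"],2),w(d["point"],c).round(1).tolist()) for d in spot_point(t,c)[:1]])
  if n=="scene":cv2.imwrite("pics/s7.png",cv2.resize(c["color"][110:260,260:460],(800,600),interpolation=cv2.INTER_CUBIC))
E
```

```text
29.5 [-0.588 -0.084  2.046  0.567  0.783 -1.082] [ 420.4 -157.3  293.3] gap 46.7
y [0.808 0.142 0.572] az 9.93 z [ 0.567  0.077 -0.82 ] tilt 34.89 az 7.75 rot_y_elev 34.87 x_elev -1.02 grasp [ 464.8 -151.2  228.9]
scene knee_grip [(0.19, [393.9, -20.7, -4.0])]
scene lid_grip [(0.85, [467.8, 14.2, 105.7])]
scene small_tub [(0.61, [388.0, 170.0, 1.3])]
scene carton [(0.94, [351.6, -206.0, 4.1])]
scene spatula [(0.62, [395.8, -22.4, -5.1])]
top knee_grip [(0.65, [517.8, -122.8, 132.5])]
top lid_grip [(0.92, [461.3, 19.3, 105.1])]
top small_tub [(0.87, [384.4, 174.7, -0.1])]
top carton [(0.55, [349.5, -193.8, 5.7])]
top spatula [(0.62, [390.4, -14.7, 1.1])]
```

View pics/s7.png

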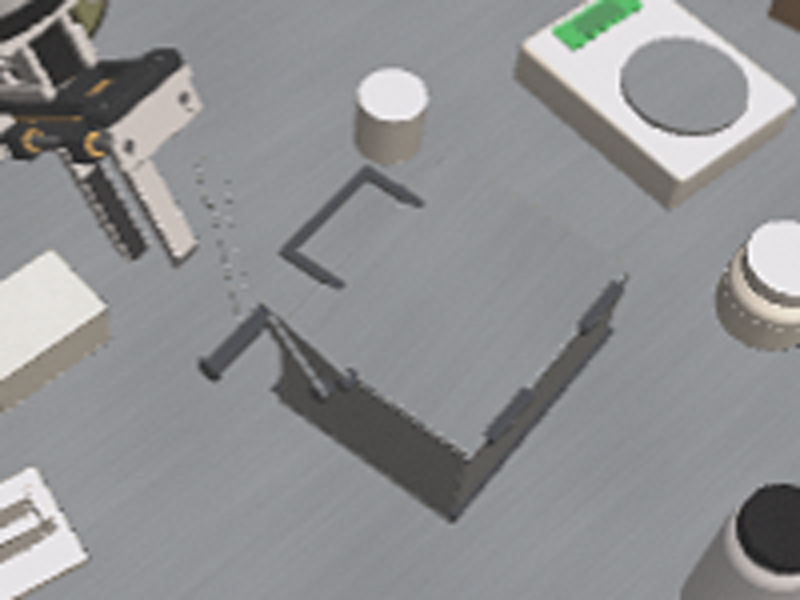

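The lid now looks just as it did at the start: the bar (280–420, 170–290) is at z ≈ 106, the knee is folded forward, and the stand is empty. I'll let things settle, then hand in.

send_rows:
  series:
    - [[0, 0, 0], 0, 0]
    - [[0, 0, 0], 0, 0]
    - [[0, 0, 0], 0, 0]
    - [[0, 0, 0], 0, 0]
    - [[0, 0, 0], 0, 0]
    - [[0, 0, 0], 0, 0]
    - [[0, 0, 0], 0, 0]
    - [[0, 0, 0], 0, 0]
    - [[0, 0, 0], 0, 0]
    - [[0, 0, 0], 0, 0]

```text
clock: 31.1
eef_pos: [420.3, -157.2, 292.8]
eef_rot: [2.534, 0.017, 1.732]
wrist_force: [-0.3, 0.0, -0.7]
finger_gap: 46.9
finger_force: 0.0
```

```bash
python3 -c "
from cell import *
print(sign_off())"
```

```text
the job is handed in; nothing more can be done
None
```

The job was handed in at about 31 s: by the camera checks the plate is in the sleeve, the stay is folded and the lid is shut. The hand-in returned no verdict, so I can't confirm it passed.

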